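# Refill the spice rack in reverse order

### The job

The spice rack will be turned about to face the cook across the counter, so move the four spice containers from their cork pads into the four wells of the wooden rack in reverse order: seen from the robot, the one now at the left end of the pads goes into the right-end well of the rack, the next one beside it, and so on, until the one now at the right end is in the left-end well. Never tip a container over, stand each upright on the floor of its well and let go of it, and do not disturb the upturned glass.

Things in the scene. Friction and masses are not known exactly. Their poses are not given: they have to be found in the camera images.
- tall_tin: Spice container: tall straight steel tin, 50 mm across, 88 mm high, flat top, about 0.16 kg. Origin: centre of its underside, z up; it is round, so its yaw means nothing. At the start it stands upright on one of the cork pads (which one varies).
- squat_tin: Spice container: low wide straight steel tin, 62 mm across, 52 mm high, flat top, about 0.17 kg. Origin: centre of its underside, z up; it is round, so its yaw means nothing. At the start it stands upright on one of the cork pads (which one varies).
- knob_tin: Spice container: steel tin with a domed lid and a small knob on top; straight body 56 mm across up to 54 mm high, lid up to 62 mm, then the knob, 18 mm across, up to 78 mm; about 0.17 kg. Origin: centre of its underside, z up; it is round, so its yaw means nothing. At the start it stands upright on one of the cork pads (which one varies).
- necked_jar: Spice container: ceramic jar with a shoulder and a narrow neck; straight body 58 mm across up to 48 mm high, neck 32 mm across at 60 to 68 mm, cap 40 mm across up to 80 mm; about 0.22 kg. Origin: centre of its underside, z up; it is round, so its yaw means nothing. At the start it stands upright on one of the cork pads (which one varies).
- pad1: Fixed cork pad, 76 mm across, 6 mm thick; one of four alike in a straight row, 85 mm apart, on a fixed board (100 x 350 mm, 10 mm thick); pad top 16 mm above the counter. Origin: centre of its underside; y runs along the row, to the robot's left (row turned at most 20 degrees), x away from the robot. At the start the tall tin stands on it, within 7 mm of its centre.
- pad2: Fixed cork pad, 76 mm across, 6 mm thick; one of four alike in a straight row, 85 mm apart, on a fixed board (100 x 350 mm, 10 mm thick); pad top 16 mm above the counter. Origin: centre of its underside; y runs along the row, to the robot's left (row turned at most 20 degrees), x away from the robot. At the start the squat tin stands on it, within 7 mm of its centre.
- pad3: Fixed cork pad, 76 mm across, 6 mm thick; one of four alike in a straight row, 85 mm apart, on a fixed board (100 x 350 mm, 10 mm thick); pad top 16 mm above the counter. Origin: centre of its underside; y runs along the row, to the robot's left (row turned at most 20 degrees), x away from the robot. At the start the knob tin stands on it, within 7 mm of its centre.
- pad4: Fixed cork pad, 76 mm across, 6 mm thick; one of four alike in a straight row, 85 mm apart, on a fixed board (100 x 350 mm, 10 mm thick); pad top 16 mm above the counter. Origin: centre of its underside; y runs along the row, to the robot's left (row turned at most 20 degrees), x away from the robot. At the start the necked jar stands on it, within 7 mm of its centre.
- rack: The wooden rack to fill: fixed block 100 (x) x 350 (y) x 22 mm, four round wells 77 mm across, 10 mm deep (floor 12 mm above the counter). Origin: centre of its underside; y runs along the row, to the robot's left (turned at most 20 degrees). Wells at x = 0, y = +127.5, +42.5, -42.5, -127.5 mm (left end to right end). It lies left or right of the pads, by chance.
- tumbler: Bystander: a loose glass tumbler turned upside down, 72 mm across at the counter, 56 mm at the top, 100 mm high, beyond the racks. Origin: centre of the mouth, on the counter. (A mortar, a funnel and tongs also lie beyond the racks, over 0.7 m ahead of the robot's base.)

How it is judged:
At the end, for the whole second after the job is handed in: The four containers stand one in each well, in the reverse of their order on the pads; each within 15 mm of the well centre in the rack's x and y, underside 8 to 15.5 mm above the rack's underside (floor at 12), tilted under 0.1 rad, under 0.02 m/s and 0.2 rad/s (x of tall_tin in the frame of rack between -0.015 and 0.015 m and z of tall_tin in the frame of rack between 0.008 and 0.0155 m and (y of tall_tin in the frame of rack between 0.1125 and 0.1425 m or y of tall_tin in the frame of rack between 0.0275 and 0.0575 m or y of tall_tin in the frame of rack between -0.0575 and -0.0275 m or y of tall_tin in the frame of rack between -0.1425 and -0.1125 m) and angle between each of tall_tin, squat_tin, knob_tin, necked_jar's own z axis and vertical below 0.1 rad and linear speed of each of tall_tin, squat_tin, knob_tin, necked_jar below 0.02 m/s and angular speed of each of tall_tin, squat_tin, knob_tin, necked_jar below 0.2 rad/s and x of squat_tin in the frame of rack between -0.015 and 0.015 m and z of squat_tin in the frame of rack between 0.008 and 0.0155 m and (y of squat_tin in the frame of rack between 0.1125 and 0.1425 m or y of squat_tin in the frame of rack between 0.0275 and 0.0575 m or y of squat_tin in the frame of rack between -0.0575 and -0.0275 m or y of squat_tin in the frame of rack between -0.1425 and -0.1125 m) and x of knob_tin in the frame of rack between -0.015 and 0.015 m and z of knob_tin in the frame of rack between 0.008 and 0.0155 m and (y of knob_tin in the frame of rack between 0.1125 and 0.1425 m or y of knob_tin in the frame of rack between 0.0275 and 0.0575 m or y of knob_tin in the frame of rack between -0.0575 and -0.0275 m or y of knob_tin in the frame of rack between -0.1425 and -0.1125 m) and x of necked_jar in the frame of rack between -0.015 and 0.015 m and z of necked_jar in the frame of rack between 0.008 and 0.0155 m and (y of necked_jar in the frame of rack between 0.1125 and 0.1425 m or y of necked_jar in the frame of rack between 0.0275 and 0.0575 m or y of necked_jar in the frame of rack between -0.0575 and -0.0275 m or y of necked_jar in the frame of rack between -0.1425 and -0.1125 m) and ((y of pad1 in the frame of pad2 above 0 m and ((y of squat_tin in the frame of rack above -0.085 m and y of tall_tin in the frame of rack below -0.085 m) or (y of squat_tin in the frame of rack above 0 m and y of tall_tin in the frame of rack below 0 m) or (y of squat_tin in the frame of rack above 0.085 m and y of tall_tin in the frame of rack below 0.085 m))) or (y of pad1 in the frame of pad2 below 0 m and ((y of tall_tin in the frame of rack above -0.085 m and y of squat_tin in the frame of rack below -0.085 m) or (y of tall_tin in the frame of rack above 0 m and y of squat_tin in the frame of rack below 0 m) or (y of tall_tin in the frame of rack above 0.085 m and y of squat_tin in the frame of rack below 0.085 m)))) and ((y of pad1 in the frame of pad3 above 0 m and ((y of knob_tin in the frame of rack above -0.085 m and y of tall_tin in the frame of rack below -0.085 m) or (y of knob_tin in the frame of rack above 0 m and y of tall_tin in the frame of rack below 0 m) or (y of knob_tin in the frame of rack above 0.085 m and y of tall_tin in the frame of rack below 0.085 m))) or (y of pad1 in the frame of pad3 below 0 m and ((y of tall_tin in the frame of rack above -0.085 m and y of knob_tin in the frame of rack below -0.085 m) or (y of tall_tin in the frame of rack above 0 m and y of knob_tin in the frame of rack below 0 m) or (y of tall_tin in the frame of rack above 0.085 m and y of knob_tin in the frame of rack below 0.085 m)))) and ((y of pad1 in the frame of pad4 above 0 m and ((y of necked_jar in the frame of rack above -0.085 m and y of tall_tin in the frame of rack below -0.085 m) or (y of necked_jar in the frame of rack above 0 m and y of tall_tin in the frame of rack below 0 m) or (y of necked_jar in the frame of rack above 0.085 m and y of tall_tin in the frame of rack below 0.085 m))) or (y of pad1 in the frame of pad4 below 0 m and ((y of tall_tin in the frame of rack above -0.085 m and y of necked_jar in the frame of rack below -0.085 m) or (y of tall_tin in the frame of rack above 0 m and y of necked_jar in the frame of rack below 0 m) or (y of tall_tin in the frame of rack above 0.085 m and y of necked_jar in the frame of rack below 0.085 m)))) and ((y of pad2 in the frame of pad3 above 0 m and ((y of knob_tin in the frame of rack above -0.085 m and y of squat_tin in the frame of rack below -0.085 m) or (y of knob_tin in the frame of rack above 0 m and y of squat_tin in the frame of rack below 0 m) or (y of knob_tin in the frame of rack above 0.085 m and y of squat_tin in the frame of rack below 0.085 m))) or (y of pad2 in the frame of pad3 below 0 m and ((y of squat_tin in the frame of rack above -0.085 m and y of knob_tin in the frame of rack below -0.085 m) or (y of squat_tin in the frame of rack above 0 m and y of knob_tin in the frame of rack below 0 m) or (y of squat_tin in the frame of rack above 0.085 m and y of knob_tin in the frame of rack below 0.085 m)))) and ((y of pad2 in the frame of pad4 above 0 m and ((y of necked_jar in the frame of rack above -0.085 m and y of squat_tin in the frame of rack below -0.085 m) or (y of necked_jar in the frame of rack above 0 m and y of squat_tin in the frame of rack below 0 m) or (y of necked_jar in the frame of rack above 0.085 m and y of squat_tin in the frame of rack below 0.085 m))) or (y of pad2 in the frame of pad4 below 0 m and ((y of squat_tin in the frame of rack above -0.085 m and y of necked_jar in the frame of rack below -0.085 m) or (y of squat_tin in the frame of rack above 0 m and y of necked_jar in the frame of rack below 0 m) or (y of squat_tin in the frame of rack above 0.085 m and y of necked_jar in the frame of rack below 0.085 m)))) and ((y of pad3 in the frame of pad4 above 0 m and ((y of necked_jar in the frame of rack above -0.085 m and y of knob_tin in the frame of rack below -0.085 m) or (y of necked_jar in the frame of rack above 0 m and y of knob_tin in the frame of rack below 0 m) or (y of necked_jar in the frame of rack above 0.085 m and y of knob_tin in the frame of rack below 0.085 m))) or (y of pad3 in the frame of pad4 below 0 m and ((y of knob_tin in the frame of rack above -0.085 m and y of necked_jar in the frame of rack below -0.085 m) or (y of knob_tin in the frame of rack above 0 m and y of necked_jar in the frame of rack below 0 m) or (y of knob_tin in the frame of rack above 0.085 m and y of necked_jar in the frame of rack below 0.085 m))))); the robot touches nothing.
It fails at once if a spice container is tipped over (more than 0.6 rad) (angle between any of tall_tin, squat_tin, knob_tin, necked_jar's own z axis and vertical above 0.6 rad).
It fails at once if the upturned glass is disturbed (shifted more than 15 mm or tilted more than 0.3 rad) (distance of tumbler from where it was at the start of the episode above 0.015 m or angle between tumbler's own z axis and vertical above 0.3 rad).
It also fails if it takes over 112 s, if anything falls off the work surface, if the arm or the gripper's body presses on something with over 40 N, if the wrist force passes 120 N, or if a joint passes its speed limit or range.

### The arm

A 7-joint arm with a two-finger parallel gripper is mounted at the origin on the work surface. World frame = base frame: x ahead of the robot, y to its left, z up, the work surface at z = 0. Lengths are in m, angles in rad, forces in N, time in s.
With the tool pointing down it reaches from about 0.425 to 0.95 m from the base axis. Payload 16.7 kg.
Tool frame: the origin (TCP) lies at the very end of the fingers, on their centre line; the grasp point (between the pads) lies 19 mm behind it (arm.grip_point_offset is the distance from the TCP to the grasp point, in m); z points along the fingers, y is the line along which they close (so a half turn about z gives the same grasp; the last joint's range is limited). The gripper opens to 94 mm and grips with 3 to 60 N. Pads are 16 mm wide; open, the fingers measure 119 mm over their backs; the gripper's body (75 mm by 177 mm) begins 78 mm behind the grasp point.
Start: joints at [1.107, 0.426, 0.074, 1.606, -0.034, 1.111, -0.067], TCP at [0.208, -0.642, 0.205] pointing down, gripper open.
Joint ranges: [-2.85, 2.85], [-0.5, 2.14], [-1.23, 1.37], [0.21, 2.46], [-1.02, 4.16], [0.16, 2.05], [-2.73, 2.73]. Speed limits (rad/s): [1.89, 1.89, 2.39, 2.39, 3.01, 3.01, 3.01].

### API

Orientations are given as [roll, pitch, yaw] about the fixed x, y, z axes, in that order (R = Rz(yaw) Ry(pitch) Rx(roll)).
In Python, from bench import arm gives the robot as it stands. The module is installed in compiled form; this text tells all that it offers.
- The arm moves only by the tool play_rows, never from a script. Its argument "plan" is a list of rows, each an object of numbers: "dx", "dy", "dz": the shift along the tool's x, y, z in units of 30 mm (1.0 is 30 mm); "wx", "wy", "wz": the turn, a rotation vector about the tool's x, y, z in units of 6 degrees (1.0 is 6 degrees); "claw": the closure, from -1 (fully open) to 1 (shut), so that 0 is half open. A call has 1 to 10 rows; each row shifts and turns the commanded pose from where the row before left it, along the tool's axes as they then stand; what a row does not reach is not made up. A row lasts 1/12 s, in which the tool goes at most 41.7 mm and 7.16 degrees, less where a joint would pass 70% of its speed; a pose out of reach is approached as far as the arm can. A call with a number of a shift or a turn outside -1 to 1 is refused whole. A call with a gripper value outside its range is refused whole. The fingers move at their own pace and stop on an object; the grip force is fixed at half the most. Time passes only in rows, so rows that do not move let the fingers close. It gives the time, the measured TCP pose, the force, the opening and the grip force at its end, in the units of the state.
- arm.sense(): the state, without advancing time (a new reading comes with each control period).
- arm.capture(name): name is "side" or "top"; returns a dict with "image" (384x512x3 uint8, blue, green, red), "range_z" (384x512 float32, m along the optical axis (not along the pixel's ray), 0 where there is no reading), "vertical_fov" (degrees; the focal length in pixels is half the picture's height over the tangent of half this angle, whatever the lens; pixels are square), "cx", "cy" (the principal point, pixels), "D" ([k1, k2, p1, p2, k3] as OpenCV has them; the pictures are not rectified), "pose" (4x4, takes a point from camera to world coordinates). Camera axes: x right, y down, z forward; pixel columns grow to the right and rows downward; lengths in m; the calibration is good to about 2 mm. A picture is of the moment at which its call begins.
- arm.job_done(): hands the job in; it is judged then, once.
Trained networks look in a picture, given as the dict that the camera call returned (one of the last four; its "shot" number tells which), for a name from the list of things; names that differ only in an ending like _2 or _b are one class to them, and where a whole thing is asked for, a point or a joint stands for the part that bears it (a point fixed in the world has none). Each returns a list of dicts, best first, with "score" (0 to 1); they miss things now and then, are a little off and sometimes report something else, mostly with a low value. They report only what shows in the picture. A call takes as long as a camera call.
- arm.search_frame(query, picture): "box" ([left, top, width, height] in pixels, round what is visible of it).
The state is a dict: "t": time; "joint_pos": joint angles; "qd": joint speeds; "effort": joint torques, N m; "tcp_pos": TCP position; "tool_rot": TCP orientation; "force": force on the tool from outside, world axes, zero at the start; "torque": the same for the moment, N m; "gripper_width": opening from 0.0 (shut) to 1.0 (fully open); "grip_force": force on a finger pad.
Only numpy, scipy, OpenCV 4.12 (cv2) and the standard library are available. Lean on these libraries where they do the work, as an engineer would, in place of code of your own. Each camera call takes 0.05 s, during which the arm holds its last target. There are 200 camera calls.

## Working session

There is one attempt and no reset: what is moved stays moved. The work goes in short steps, Python scripts to look and compute and a tool call to move; the robot and the scene stay as the last step left them, time stands still between calls to the robot, and variables do not carry over. Pictures are saved under pics/ and viewed, at most 14 in all, crops included, and the job is handed in when it is done.

Besides the shell and the picture viewer there is one more tool, called after "Request:" as name([rows], argument=value, ...), one row to a line, values as JSON. play_rows: Moves the arm, as the interface text tells. Shifts and turns lie within -1 to 1; 1 stands for 30 mm of shift or 6 degrees of turn. Its arguments: {"type":"object","properties":{"plan":{"type":"array","items":{"type":"object","properties":{"dx":{"type":"number"},"dy":{"type":"number"},"dz":{"type":"number"},"wx":{"type":"number"},"wy":{"type":"number"},"wz":{"type":"number"},"claw":{"type":"number"}}}}},"required":["plan"]}

```bash
mkdir -p pics
cat > h.py <<'E'
import numpy as np, cv2
from bench import arm
def K(c):
    f=c["image"].shape[0]/2/np.tan(np.radians(c["vertical_fov"])/2)
    return np.array([[f,0,c["cx"]],[0,f,c["cy"]],[0,0,1]])
def cloud(c):
    h,w=c["range_z"].shape
    u,v=np.meshgrid(np.arange(w),np.arange(h))
    p=np.stack([u,v],-1).reshape(-1,1,2).astype(np.float64)
    n=cv2.undistortPoints(p,K(c),np.array(c["D"],float)).reshape(h,w,2)
    z=c["range_z"].astype(float)
    P=np.dstack([n[...,0]*z,n[...,1]*z,z])
    T=np.array(c["pose"])
    W=P@T[:3,:3].T+T[:3,3]; W[z==0]=np.nan
    return W
E
cat > a.py <<'E'
from h import *
s=arm.sense(); print(s)
for n in("top","side"):
    c=arm.capture(n); cv2.imwrite(f"pics/{n}0.png",c["image"]); W=cloud(c)
    print(n,c["vertical_fov"],np.array(c["D"]),np.array(c["pose"]).round(3).tolist())
    for q in("tall_tin","squat_tin","knob_tin","necked_jar","rack","tumbler","pad1"):
        for r in arm.search_frame(q,c)[:4]:
            l,t,w,h=r["box"]; u,v=int(l+w/2),int(t+h/2)
            print(q,round(r["score"],2),np.round(r["box"]).tolist(),W[min(max(v,0),383),min(max(u,0),511)].round(3).tolist())
E
python3 a.py
```

```text
{'t': 0.0, 'joint_pos': array([ 1.10746262,  0.42669105,  0.07381303,  1.60658539, -0.03405576,
        1.11077165, -0.0671094 ]), 'qd': array([ 0.00033077, -0.0001997 , -0.00262962, -0.00034803, -0.00117981,
        0.00109555,  0.00115751]), 'effort': array([-1.15502216e-04, -9.35844111e+01,  3.66628848e+00, -4.54190791e+01,
       -4.87618055e-02,  2.02721846e-02,  3.18730054e-04]), 'tcp_pos': array([ 0.20823109, -0.64164209,  0.20481134]), 'tool_rot': array([-3.14039988e+00,  1.09484166e-04,  3.13847513e-01]), 'force': array([ 0.24953196, -0.73868903,  0.34510363]), 'torque': array([-0.06873512, -0.00194702, -0.03101356]), 'grip_force': 0.0, 'gripper_width': 1.00097474698851}
top 56.16770458480019 [-0.00785446  0.          0.          0.          0.        ] [[-0.019, -0.988, 0.156, 0.538], [-1.0, 0.017, -0.013, -0.002], [0.01, -0.156, -0.988, 0.821], [0.0, 0.0, 0.0, 1.0]]
tall_tin 0.83 [390.0, 203.0, 37.0, 29.0] [0.593, -0.329, 0.102]
squat_tin 0.57 [308.0, 205.0, 33.0, 31.0] [0.594, -0.167, 0.066]
knob_tin 0.91 [344.0, 205.0, 34.0, 26.0] [0.594, -0.242, 0.077]
necked_jar 0.8 [2
[... 656 characters left out ...]
0.0, 0.0, 1.0]]
tall_tin 0.82 [235.0, 313.0, 31.0, 48.0] [0.592, -0.358, 0.104]
squat_tin 0.85 [229.0, 233.0, 30.0, 42.0] [0.596, -0.183, 0.069]
knob_tin 0.57 [232.0, 269.0, 30.0, 44.0] [0.592, -0.266, 0.076]
knob_tin 0.18 [232.0, 312.0, 36.0, 48.0] [0.589, -0.355, 0.105]
necked_jar 0.85 [228.0, 197.0, 25.0, 35.0] [0.597, -0.103, 0.09]
tumbler 0.7 [235.0, 313.0, 30.0, 49.0] [0.59, -0.358, 0.105]
tumbler 0.65 [301.0, 156.0, 31.0, 52.0] [0.775, -0.032, 0.085]
pad1 0.78 [231.0, 334.0, 42.0, 32.0] [0.589, -0.37, 0.077]
pad1 0.78 [229.0, 293.0, 40.0, 24.0] [0.595, -0.279, 0.044]
pad1 0.71 [231.0, 217.0, 32.0, 19.0] [0.607, -0.113, 0.059]
pad1 0.51 [226.0, 250.0, 38.0, 24.0] [0.595, -0.199, 0.062]
```

View pics/top0.png

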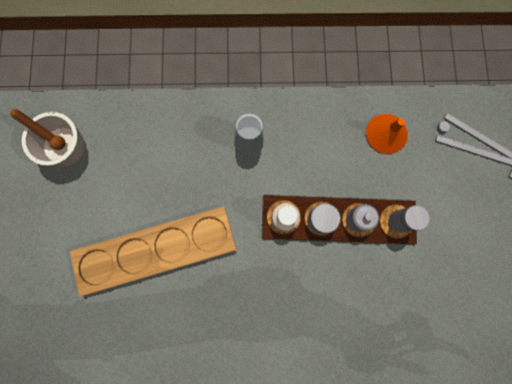

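View pics/side0.png

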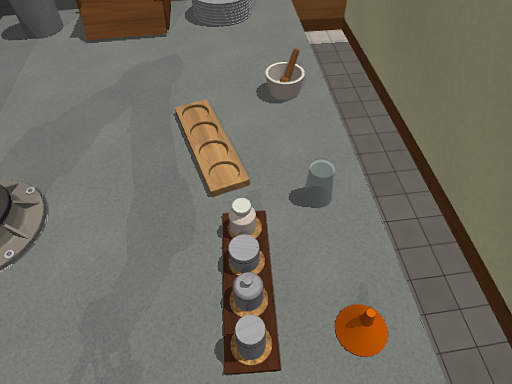

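The top view shows, left to right, the jar (285,217), squat tin (323,219), knob tin (362,219) and tall tin (410,219). The rack is to the left, with wells at about (97,267) to (210,235), and the glass stands at (248,132). So the jar goes to the right-end well and the tall tin to the left-end well.

```bash
cat > m.py <<'E'
from h import *
from scipy.optimize import least_squares
spec=dict(necked_jar=(.08,.020,(.60,-.085)),squat_tin=(.052,.031,(.594,-.167)),knob_tin=(.054,.028,(.594,-.245)),tall_tin=(.088,.025,(.593,-.335)))
for n in("top","side"):
    c=arm.capture(n); W=cloud(c).reshape(-1,3); W=W[np.isfinite(W).all(1)]
    # rack
    m=(W[:,2]>.017)&(W[:,2]<.027)&(W[:,0]>.42)&(W[:,0]<.68)&(W[:,1]>.0)&(W[:,1]<.42)
    P=W[m]; r=cv2.minAreaRect(P[:,:2].astype(np.float32)); print(n,"rack z",np.median(P[:,2]).round(4),r)
    ctr,(a,b),ang=r
    bx=cv2.boxPoints(r); e=[bx[1]-bx[0],bx[2]-bx[1]]; d=max(e,key=np.linalg.norm); d=d/np.linalg.norm(d); d*=np.sign(d[1])
    print(" rack yaw",np.degrees(np.arctan2(-d[0],d[1])).round(2), [(np.array(ctr)+k*d).round(4).tolist() for k in(.1275,.0425,-.0425,-.1275)])
    # board
    m=(W[:,2]>.006)&(W[:,2]<.013)&(W[:,0]>.5)&(W[:,0]<.7)&(W[:,1]>-.45)&(W[:,1]<.0)
    print(" board",cv2.minAreaRect(W[m][:,:2].astype(np.float32)))
    for k,(h,R,g) in spec.items():
        zt=.016+h
        near=np.hypot(W[:,0]-g[0],W[:,1]-g[1])<.06
        zb=(zt-.006,zt+.006) if k!="knob_tin" else (.03,.066)
        Q=W[near&(W[:,2]>zb[0])&(W[:,2]<zb[1])][:,:2]
        ct,rad=cv2.minEnclosingCircle(Q.astype(np.float32))
        print(" ",k,len(Q),np.round(ct,4),round(rad,4),"ztop",np.nanmax(W[near][:,2]).round(4))
E
python3 m.py
```

```text
top rack z 0.0214 ((0.5370776653289795, 0.20245151221752167), (0.10144996643066406, 0.3491065502166748), 15.126592636108398)
 rack yaw 15.13 [[0.5038, 0.3255], [0.526, 0.2435], [0.5482, 0.1614], [0.5703, 0.0794]]
 board ((0.5974503755569458, -0.21432188153266907), (0.35051071643829346, 0.09987595677375793), 86.9250717163086)
  necked_jar 297 [ 0.6008 -0.0861] 0.0199 ztop 0.0988
  squat_tin 687 [ 0.5921 -0.1672] 0.0599 ztop 0.0724
  knob_tin 138 [ 0.5953 -0.2301] 0.0463 ztop 0.094
  tall_tin 491 [ 0.5927 -0.3464] 0.0256 ztop 0.1063
side rack z 0.0231 ((0.5370397567749023, 0.20359206199645996), (0.10193172842264175, 0.3540140986442566), 15.573599815368652)
 rack yaw 15.57 [[0.5028, 0.3264], [0.5256, 0.2445], [0.5484, 0.1627], [0.5713, 0.0808]]
 board ((0.5982387065887451, -0.21241404116153717), (0.3510250449180603, 0.10076139867305756), 86.82648468017578)
  necked_jar 255 [ 0.6014 -0.0855] 0.0204 ztop 0.0992
  squat_tin 743 [ 0.5952 -0.1672] 0.06 ztop 0.0724
  knob_tin 409 [ 0.595  -0.2326] 0.0485 ztop 0.0969
  tall_tin 778 [ 0.5913 -0.3448] 0.0255 ztop 0.1079
```

```bash
cat > m2.py <<'E'
from h import *
for n in("top","side"):
    c=arm.capture(n); W=cloud(c).reshape(-1,3); W=W[np.isfinite(W).all(1)]
    for k,g,r,z in(("squat",(.594,-.168),.038,(.063,.075)),("knob",(.595,-.253),.02,(.084,.1)),("knobbody",(.595,-.253),.036,(.05,.1)),("jarbody",(.601,-.086),.036,(.03,.1))):
        Q=W[(np.hypot(W[:,0]-g[0],W[:,1]-g[1])<r)&(W[:,2]>z[0])&(W[:,2]<z[1])]
        ct,rad=cv2.minEnclosingCircle(Q[:,:2].astype(np.float32)); print(n,k,len(Q),np.round(ct,4),round(rad,4),Q[:,:2].mean(0).round(4))
E
python3 m2.py
```

```text
top squat 648 [ 0.5964 -0.1688] 0.0309 [ 0.5964 -0.1686]
top knob 61 [ 0.5974 -0.2532] 0.0087 [ 0.5976 -0.2527]
top knobbody 592 [ 0.5961 -0.2535] 0.0285 [ 0.5955 -0.2496]
top jarbody 613 [ 0.6006 -0.0859] 0.0289 [ 0.5983 -0.0829]
side squat 676 [ 0.597 -0.168] 0.0316 [ 0.5971 -0.1703]
side knob 82 [ 0.5969 -0.2521] 0.0089 [ 0.5964 -0.2535]
side knobbody 810 [ 0.5968 -0.2524] 0.0293 [ 0.5964 -0.2593]
side jarbody 790 [ 0.6017 -0.0866] 0.0286 [ 0.6012 -0.0971]
```

Request:
play_rows([
  {"wz": -1, "claw": -1},
  {"wz": -1, "claw": -1},
  {"wz": -1, "claw": -1},
  {"wz": -1, "claw": -1},
  {"wz": -1, "claw": -1},
  {"wz": -1, "claw": -1},
  {"wz": -1, "claw": -1},
  {"wz": -1, "claw": -1},
  {"wz": -1, "claw": -1},
  {"wz": -1, "claw": -1},
])

```text
schema error: expected keys dx, dy, dz, wx, wy, wz, claw
```

Request:
play_rows([
  {"dx": 0, "dy": 0, "dz": 0, "wx": 0, "wy": 0, "wz": -1, "claw": -1},
  {"dx": 0, "dy": 0, "dz": 0, "wx": 0, "wy": 0, "wz": -1, "claw": -1},
  {"dx": 0, "dy": 0, "dz": 0, "wx": 0, "wy": 0, "wz": -1, "claw": -1},
  {"dx": 0, "dy": 0, "dz": 0, "wx": 0, "wy": 0, "wz": -1, "claw": -1},
  {"dx": 0, "dy": 0, "dz": 0, "wx": 0, "wy": 0, "wz": -1, "claw": -1},
  {"dx": 0, "dy": 0, "dz": 0, "wx": 0, "wy": 0, "wz": -1, "claw": -1},
  {"dx": 0, "dy": 0, "dz": 0, "wx": 0, "wy": 0, "wz": -1, "claw": -1},
  {"dx": 0, "dy": 0, "dz": 0, "wx": 0, "wy": 0, "wz": -1, "claw": -1},
  {"dx": 0, "dy": 0, "dz": 0, "wx": 0, "wy": 0, "wz": -1, "claw": -1},
  {"dx": 0, "dy": 0, "dz": 0, "wx": 0, "wy": 0, "wz": -1, "claw": -1},
])

```text
t: 1.83
tcp_pos: [0.2083, -0.642, 0.2055]
tool_rot: [-3.142, -0.0, 1.366]
force: [-0.6, 0.1, -0.6]
gripper_width: 0.997
grip_force: 0.0
```

```bash
cat > go.py <<'E'
# usage: go.py x y z yawdeg ; prints turn units, then total tool-axis shift units (after the turn)
from h import *; import sys
from scipy.spatial.transform import Rotation as Ro
x,y,z,yw=map(float,sys.argv[1:5]); s=arm.sense()
R0=Ro.from_euler("xyz",s["tool_rot"]); R1=Ro.from_euler("xyz",[np.pi,0,np.radians(yw)])
d=np.array([x,y,z])-s["tcp_pos"]
print("turn",(np.degrees((R0.inv()*R1).as_rotvec())/6).round(2),"shift after turn",(R1.inv().apply(d)/.03).round(2),"shift now",(R0.inv().apply(d)/.03).round(2),"q",s["joint_pos"].round(2))
E
python3 go.py .601 -.0862 .16 86.9
```

```text
turn [-0.   -0.   -1.44] shift after turn [19.21 12.07  1.52] shift now [20.8   9.05  1.52] q [ 1.26  0.43 -0.14  1.6   0.06  1.12  0.91]
```

Request:
play_rows([
  {"dx": 0, "dy": 0, "dz": 0, "wx": 0, "wy": 0, "wz": -0.72, "claw": -1},
  {"dx": 0, "dy": 0, "dz": 0, "wx": 0, "wy": 0, "wz": -0.72, "claw": -1},
  {"dx": 0.915, "dy": 0.575, "dz": 0, "wx": 0, "wy": 0, "wz": 0, "claw": -1},
  {"dx": 0.915, "dy": 0.575, "dz": 0, "wx": 0, "wy": 0, "wz": 0, "claw": -1},
  {"dx": 0.915, "dy": 0.575, "dz": 0, "wx": 0, "wy": 0, "wz": 0, "claw": -1},
  {"dx": 0.915, "dy": 0.575, "dz": 0, "wx": 0, "wy": 0, "wz": 0, "claw": -1},
  {"dx": 0.915, "dy": 0.575, "dz": 0, "wx": 0, "wy": 0, "wz": 0, "claw": -1},
  {"dx": 0.915, "dy": 0.575, "dz": 0, "wx": 0, "wy": 0, "wz": 0, "claw": -1},
  {"dx": 0.915, "dy": 0.575, "dz": 0, "wx": 0, "wy": 0, "wz": 0, "claw": -1},
  {"dx": 0.915, "dy": 0.575, "dz": 0, "wx": 0, "wy": 0, "wz": 0, "claw": -1},
])

```text
t: 2.67
tcp_pos: [0.3597, -0.4296, 0.2057]
tool_rot: [3.141, 0.0, 1.512]
force: [0.7, -0.2, -0.0]
gripper_width: 1.002
grip_force: 0.0
```

Request:
play_rows([
  {"dx": 0.915, "dy": 0.575, "dz": 0, "wx": 0, "wy": 0, "wz": 0, "claw": -1},
  {"dx": 0.915, "dy": 0.575, "dz": 0, "wx": 0, "wy": 0, "wz": 0, "claw": -1},
  {"dx": 0.915, "dy": 0.575, "dz": 0, "wx": 0, "wy": 0, "wz": 0, "claw": -1},
  {"dx": 0.915, "dy": 0.575, "dz": 0, "wx": 0, "wy": 0, "wz": 0, "claw": -1},
  {"dx": 0.915, "dy": 0.575, "dz": 0, "wx": 0, "wy": 0, "wz": 0, "claw": -1},
  {"dx": 0.915, "dy": 0.575, "dz": 0, "wx": 0, "wy": 0, "wz": 0, "claw": -1},
  {"dx": 0.915, "dy": 0.575, "dz": 0, "wx": 0, "wy": 0, "wz": 0, "claw": -1},
  {"dx": 0.915, "dy": 0.575, "dz": 0, "wx": 0, "wy": 0, "wz": 0, "claw": -1},
  {"dx": 0.915, "dy": 0.575, "dz": 0, "wx": 0, "wy": 0, "wz": 0, "claw": -1},
  {"dx": 0.915, "dy": 0.575, "dz": 0, "wx": 0, "wy": 0, "wz": 0, "claw": -1},
])

```text
t: 3.5
tcp_pos: [0.5482, -0.1658, 0.2057]
tool_rot: [3.141, 0.0, 1.511]
force: [-0.3, -0.1, 0.6]
gripper_width: 0.998
grip_force: 0.0
```

Request:
play_rows([
  {"dx": 0.5, "dy": 0.3, "dz": 0, "wx": 0, "wy": 0, "wz": 0, "claw": -1},
  {"dx": 0.4, "dy": 0.25, "dz": 0, "wx": 0, "wy": 0, "wz": 0, "claw": -1},
  {"dx": 0, "dy": 0, "dz": 0, "wx": 0, "wy": 0, "wz": 0, "claw": -1},
  {"dx": 0, "dy": 0, "dz": 0, "wx": 0, "wy": 0, "wz": 0, "claw": -1},
])

```text
t: 3.83
tcp_pos: [0.5656, -0.1408, 0.2054]
tool_rot: [-3.141, -0.0, 1.513]
force: [0.5, -1.1, 0.4]
gripper_width: 1.0
grip_force: 0.0
```

```bash
python3 go.py .601 -.0862 .033 86.9
```

```text
turn [-0.   -0.   -0.04] shift after turn [1.88 1.08 5.75] shift now [1.88 1.08 5.75] q [ 0.51  0.31 -0.46  1.79  0.16  1.07 -0.06]
```

Request:
play_rows([
  {"dx": 0.63, "dy": 0.36, "dz": 0, "wx": 0, "wy": 0, "wz": 0, "claw": -1},
  {"dx": 0.63, "dy": 0.36, "dz": 0, "wx": 0, "wy": 0, "wz": 0, "claw": -1},
  {"dx": 0.62, "dy": 0.36, "dz": 0, "wx": 0, "wy": 0, "wz": 0, "claw": -1},
  {"dx": 0, "dy": 0, "dz": 0.9, "wx": 0, "wy": 0, "wz": 0, "claw": -1},
  {"dx": 0, "dy": 0, "dz": 0.9, "wx": 0, "wy": 0, "wz": 0, "claw": -1},
  {"dx": 0, "dy": 0, "dz": 0.9, "wx": 0, "wy": 0, "wz": 0, "claw": -1},
  {"dx": 0, "dy": 0, "dz": 0.9, "wx": 0, "wy": 0, "wz": 0, "claw": -1},
  {"dx": 0, "dy": 0, "dz": 0.9, "wx": 0, "wy": 0, "wz": 0, "claw": -1},
  {"dx": 0, "dy": 0, "dz": 0.75, "wx": 0, "wy": 0, "wz": 0, "claw": -1},
  {"dx": 0, "dy": 0, "dz": 0.5, "wx": 0, "wy": 0, "wz": 0, "claw": -1},
])

```text
t: 4.67
tcp_pos: [0.5996, -0.0885, 0.0307]
tool_rot: [-3.139, 0.0, 1.51]
force: [-0.7, -0.6, -0.8]
gripper_width: 0.999
grip_force: 0.0
```

Request:
play_rows([
  {"dx": 0, "dy": 0, "dz": 0, "wx": 0, "wy": 0, "wz": 0, "claw": -1},
  {"dx": 0, "dy": 0, "dz": 0, "wx": 0, "wy": 0, "wz": 0, "claw": 1},
  {"dx": 0, "dy": 0, "dz": 0, "wx": 0, "wy": 0, "wz": 0, "claw": 1},
  {"dx": 0, "dy": 0, "dz": 0, "wx": 0, "wy": 0, "wz": 0, "claw": 1},
  {"dx": 0, "dy": 0, "dz": 0, "wx": 0, "wy": 0, "wz": 0, "claw": 1},
  {"dx": 0, "dy": 0, "dz": 0, "wx": 0, "wy": 0, "wz": 0, "claw": 1},
  {"dx": 0, "dy": 0, "dz": 0, "wx": 0, "wy": 0, "wz": 0, "claw": 1},
  {"dx": 0, "dy": 0, "dz": 0, "wx": 0, "wy": 0, "wz": 0, "claw": 1},
])

```text
t: 5.33
tcp_pos: [0.6015, -0.0868, 0.0336]
tool_rot: [3.141, 0.0, 1.512]
force: [-2.2, -1.1, 6.7]
gripper_width: 0.611
grip_force: 30.0
```

```bash
python3 go.py .5708 .080 .145 105.3; python3 -c "
from h import *
cv2.imwrite('pics/s1.png',arm.capture('side')['image'])"
```

```text
turn [ 0.01  0.   -3.11] shift after turn [ 5.63  0.48 -3.71] shift now [ 5.49 -1.35 -3.72] q [ 0.36  0.55 -0.42  1.87  0.31  0.78 -0.28]
```

View pics/s1.png

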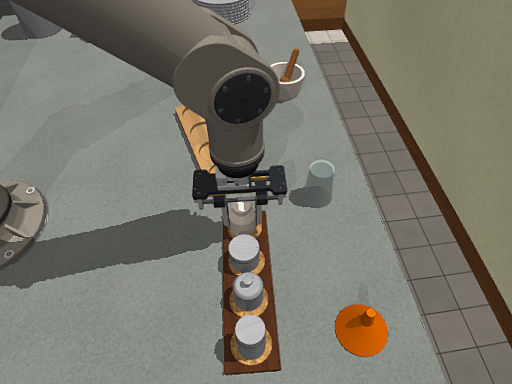

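Request:
play_rows([
  {"dx": 0, "dy": 0, "dz": -0.7, "wx": 0, "wy": 0, "wz": 0, "claw": 1},
  {"dx": 0, "dy": 0, "dz": -1, "wx": 0, "wy": 0, "wz": 0, "claw": 1},
  {"dx": 0, "dy": 0, "dz": -1, "wx": 0, "wy": 0, "wz": 0, "claw": 1},
  {"dx": 0, "dy": 0, "dz": -1, "wx": 0, "wy": 0, "wz": 0, "claw": 1},
  {"dx": 0, "dy": 0, "dz": 0, "wx": 0, "wy": 0, "wz": -0.8, "claw": 1},
  {"dx": 0, "dy": 0, "dz": 0, "wx": 0, "wy": 0, "wz": -0.8, "claw": 1},
  {"dx": 0, "dy": 0, "dz": 0, "wx": 0, "wy": 0, "wz": -0.8, "claw": 1},
  {"dx": 0, "dy": 0, "dz": 0, "wx": 0, "wy": 0, "wz": -0.71, "claw": 1},
])

```text
t: 6.05
tcp_pos: [0.601, -0.0868, 0.1441]
tool_rot: [-3.142, 0.0, 1.842]
force: [-0.6, 0.7, -3.3]
gripper_width: 0.609
grip_force: 30.0
```

Request:
play_rows([
  {"dx": 0.4, "dy": 0.06, "dz": 0, "wx": 0, "wy": 0, "wz": 0, "claw": 1},
  {"dx": 0.8, "dy": 0.06, "dz": 0, "wx": 0, "wy": 0, "wz": 0, "claw": 1},
  {"dx": 0.8, "dy": 0.06, "dz": 0, "wx": 0, "wy": 0, "wz": 0, "claw": 1},
  {"dx": 0.8, "dy": 0.06, "dz": 0, "wx": 0, "wy": 0, "wz": 0, "claw": 1},
  {"dx": 0.8, "dy": 0.06, "dz": 0, "wx": 0, "wy": 0, "wz": 0, "claw": 1},
  {"dx": 0.8, "dy": 0.06, "dz": 0, "wx": 0, "wy": 0, "wz": 0, "claw": 1},
  {"dx": 0.8, "dy": 0.06, "dz": 0, "wx": 0, "wy": 0, "wz": 0, "claw": 1},
  {"dx": 0.43, "dy": 0.06, "dz": 0, "wx": 0, "wy": 0, "wz": 0, "claw": 1},
  {"dx": 0, "dy": 0, "dz": 0, "wx": 0, "wy": 0, "wz": 0, "claw": 1},
  {"dx": 0, "dy": 0, "dz": 0, "wx": 0, "wy": 0, "wz": 0, "claw": 1},
])

```text
t: 6.88
tcp_pos: [0.5704, 0.0807, 0.144]
tool_rot: [-3.142, 0.0, 1.838]
force: [0.4, -0.9, -2.1]
gripper_width: 0.612
grip_force: 30.0
```

```bash
python3 go.py .5708 .080 .0306 105.3
```

```text
turn [-0.  0. -0.] shift after turn [-0.03  0.01  3.78] shift now [-0.02  0.01  3.78] q [ 0.23  0.39 -0.59  1.86  0.26  0.97 -0.22]
```

Request:
play_rows([
  {"dx": 0, "dy": 0, "dz": 0.7, "wx": 0, "wy": 0, "wz": 0, "claw": 1},
  {"dx": 0, "dy": 0, "dz": 0.7, "wx": 0, "wy": 0, "wz": 0, "claw": 1},
  {"dx": 0, "dy": 0, "dz": 0.7, "wx": 0, "wy": 0, "wz": 0, "claw": 1},
  {"dx": 0, "dy": 0, "dz": 0.7, "wx": 0, "wy": 0, "wz": 0, "claw": 1},
  {"dx": 0, "dy": 0, "dz": 0.4, "wx": 0, "wy": 0, "wz": 0, "claw": 1},
  {"dx": 0, "dy": 0, "dz": 0.3, "wx": 0, "wy": 0, "wz": 0, "claw": 1},
  {"dx": 0, "dy": 0, "dz": 0.15, "wx": 0, "wy": 0, "wz": 0, "claw": 1},
  {"dx": 0, "dy": 0, "dz": 0.1, "wx": 0, "wy": 0, "wz": 0, "claw": 1},
  {"dx": 0, "dy": 0, "dz": 0, "wx": 0, "wy": 0, "wz": 0, "claw": 1},
  {"dx": 0, "dy": 0, "dz": 0, "wx": 0, "wy": 0, "wz": 0, "claw": 1},
])

```text
t: 7.72
tcp_pos: [0.5711, 0.08, 0.0322]
tool_rot: [3.141, 0.0, 1.837]
force: [0.2, 0.0, -1.7]
gripper_width: 0.612
grip_force: 30.0
```

Request:
play_rows([
  {"dx": 0, "dy": 0, "dz": 0.06, "wx": 0, "wy": 0, "wz": 0, "claw": 1},
  {"dx": 0, "dy": 0, "dz": 0, "wx": 0, "wy": 0, "wz": 0, "claw": 1},
  {"dx": 0, "dy": 0, "dz": 0, "wx": 0, "wy": 0, "wz": 0, "claw": -1},
  {"dx": 0, "dy": 0, "dz": 0, "wx": 0, "wy": 0, "wz": 0, "claw": -1},
  {"dx": 0, "dy": 0, "dz": 0, "wx": 0, "wy": 0, "wz": 0, "claw": -1},
  {"dx": 0, "dy": 0, "dz": 0, "wx": 0, "wy": 0, "wz": 0, "claw": -1},
  {"dx": 0, "dy": 0, "dz": 0, "wx": 0, "wy": 0, "wz": 0, "claw": -1},
  {"dx": 0, "dy": 0, "dz": 0, "wx": 0, "wy": 0, "wz": 0, "claw": -1},
])

```text
t: 8.38
tcp_pos: [0.5706, 0.08, 0.0298]
tool_rot: [3.141, -0.0, 1.837]
force: [0.1, 0.1, -0.5]
gripper_width: 0.985
grip_force: 0.0
```

Request:
play_rows([
  {"dx": 0, "dy": 0, "dz": -0.6, "wx": 0, "wy": 0, "wz": 0, "claw": -1},
  {"dx": 0, "dy": 0, "dz": -0.8, "wx": 0, "wy": 0, "wz": 0, "claw": -1},
  {"dx": 0, "dy": 0, "dz": -0.9, "wx": 0, "wy": 0, "wz": 0, "claw": -1},
  {"dx": 0, "dy": 0, "dz": -0.9, "wx": 0, "wy": 0, "wz": 0, "claw": -1},
  {"dx": 0, "dy": 0, "dz": -0.6, "wx": 0, "wy": 0, "wz": 0, "claw": -1},
  {"dx": 0, "dy": 0, "dz": 0, "wx": 0, "wy": 0, "wz": 1, "claw": -1},
  {"dx": 0, "dy": 0, "dz": 0, "wx": 0, "wy": 0, "wz": 1, "claw": -1},
  {"dx": 0, "dy": 0, "dz": 0, "wx": 0, "wy": 0, "wz": 1, "claw": -1},
  {"dx": 0, "dy": 0, "dz": 0, "wx": 0, "wy": 0, "wz": 0.07, "claw": -1},
  {"dx": 0, "dy": 0, "dz": 0, "wx": 0, "wy": 0, "wz": 0, "claw": -1},
])

```text
t: 9.22
tcp_pos: [0.5705, 0.0801, 0.1437]
tool_rot: [3.141, 0.0, 1.519]
force: [-0.8, 0.7, -0.5]
gripper_width: 0.998
grip_force: 0.0
```

```bash
python3 go.py .5967 -.1684 .033 86.9; python3 -c "
from h import *
cv2.imwrite('pics/s2.png',arm.capture('side')['image'])"
```

```text
turn [0.   0.   0.02] shift after turn [-8.22  1.32  3.69] shift now [-8.23  1.3   3.69] q [ 0.18  0.38 -0.53  1.87  0.23  0.96 -0.51]
```

View pics/s2.png

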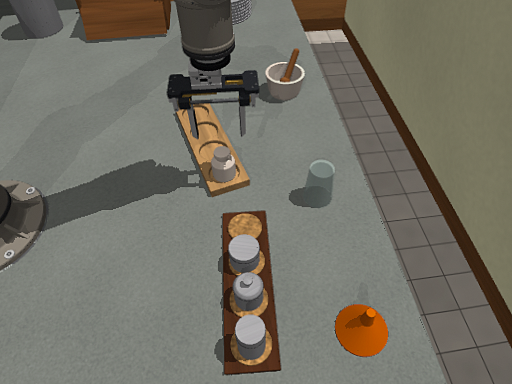

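The jar stands upright in the right-end well at (223,165). Next is the squat tin.

Request:
play_rows([
  {"dx": -0.5, "dy": 0.13, "dz": 0, "wx": 0, "wy": 0, "wz": 0, "claw": -1},
  {"dx": -0.9, "dy": 0.13, "dz": 0, "wx": 0, "wy": 0, "wz": 0, "claw": -1},
  {"dx": -0.9, "dy": 0.13, "dz": 0, "wx": 0, "wy": 0, "wz": 0, "claw": -1},
  {"dx": -0.9, "dy": 0.13, "dz": 0, "wx": 0, "wy": 0, "wz": 0, "claw": -1},
  {"dx": -0.9, "dy": 0.13, "dz": 0, "wx": 0, "wy": 0, "wz": 0, "claw": -1},
  {"dx": -0.9, "dy": 0.13, "dz": 0, "wx": 0, "wy": 0, "wz": 0, "claw": -1},
  {"dx": -0.9, "dy": 0.13, "dz": 0, "wx": 0, "wy": 0, "wz": 0, "claw": -1},
  {"dx": -0.9, "dy": 0.13, "dz": 0, "wx": 0, "wy": 0, "wz": 0, "claw": -1},
  {"dx": -0.9, "dy": 0.13, "dz": 0, "wx": 0, "wy": 0, "wz": 0, "claw": -1},
  {"dx": -0.52, "dy": 0.13, "dz": 0, "wx": 0, "wy": 0, "wz": 0, "claw": -1},
])

```text
t: 10.1
tcp_pos: [0.5956, -0.1718, 0.1434]
tool_rot: [-3.141, 0.001, 1.516]
force: [0.3, -0.6, -0.2]
gripper_width: 0.997
grip_force: 0.0
```

Request:
play_rows([
  {"dx": 0, "dy": 0, "dz": 0, "wx": 0, "wy": 0, "wz": 0, "claw": -1},
  {"dx": 0, "dy": 0, "dz": 0.7, "wx": 0, "wy": 0, "wz": 0, "claw": -1},
  {"dx": 0, "dy": 0, "dz": 0.8, "wx": 0, "wy": 0, "wz": 0, "claw": -1},
  {"dx": 0, "dy": 0, "dz": 0.8, "wx": 0, "wy": 0, "wz": 0, "claw": -1},
  {"dx": 0, "dy": 0, "dz": 0.7, "wx": 0, "wy": 0, "wz": 0, "claw": -1},
  {"dx": 0, "dy": 0, "dz": 0.45, "wx": 0, "wy": 0, "wz": 0, "claw": -1},
  {"dx": 0, "dy": 0, "dz": 0.24, "wx": 0, "wy": 0, "wz": 0, "claw": -1},
  {"dx": 0, "dy": 0, "dz": 0, "wx": 0, "wy": 0, "wz": 0, "claw": -1},
])

```text
t: 10.77
tcp_pos: [0.5955, -0.1675, 0.0318]
tool_rot: [-3.14, -0.001, 1.517]
force: [0.1, 0.2, 1.1]
gripper_width: 1.005
grip_force: 0.0
```

Request:
play_rows([
  {"dx": 0, "dy": 0, "dz": 0, "wx": 0, "wy": 0, "wz": 0, "claw": 1},
  {"dx": 0, "dy": 0, "dz": 0, "wx": 0, "wy": 0, "wz": 0, "claw": 1},
  {"dx": 0, "dy": 0, "dz": 0, "wx": 0, "wy": 0, "wz": 0, "claw": 1},
  {"dx": 0, "dy": 0, "dz": 0, "wx": 0, "wy": 0, "wz": 0, "claw": 1},
  {"dx": 0, "dy": 0, "dz": 0, "wx": 0, "wy": 0, "wz": 0, "claw": 1},
  {"dx": 0, "dy": 0, "dz": 0, "wx": 0, "wy": 0, "wz": 0, "claw": 1},
  {"dx": 0, "dy": 0, "dz": 0, "wx": 0, "wy": 0, "wz": 0, "claw": 1},
])

```text
t: 11.35
tcp_pos: [0.5963, -0.1685, 0.0336]
tool_rot: [3.141, 0.0, 1.516]
force: [-1.0, 0.1, 7.6]
gripper_width: 0.648
grip_force: 30.0
```

```bash
python3 go.py .5483 .162 .155 105.3; python3 -c "
from h import *
cv2.imwrite('pics/s3.png',arm.capture('side')['image'])"
```

```text
turn [ 0.01  0.   -3.08] shift after turn [11.05  1.36 -4.05] shift now [10.91 -2.2  -4.05] q [ 0.48  0.56 -0.4   1.84  0.3   0.79 -0.13]
```

View pics/s3.png

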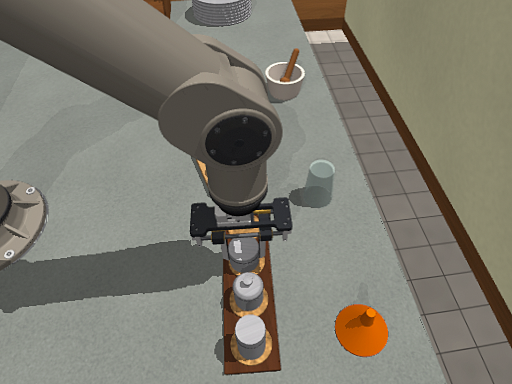

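The fingers are closed on the squat tin at (243,250), and the neighbouring tins are untouched. Now lift, turn and carry it.

Request:
play_rows([
  {"dx": 0, "dy": 0, "dz": -0.6, "wx": 0, "wy": 0, "wz": 0, "claw": 1},
  {"dx": 0, "dy": 0, "dz": -0.9, "wx": 0, "wy": 0, "wz": 0, "claw": 1},
  {"dx": 0, "dy": 0, "dz": -0.9, "wx": 0, "wy": 0, "wz": 0, "claw": 1},
  {"dx": 0, "dy": 0, "dz": -0.9, "wx": 0, "wy": 0, "wz": 0, "claw": 1},
  {"dx": 0, "dy": 0, "dz": -0.75, "wx": 0, "wy": 0, "wz": 0, "claw": 1},
  {"dx": 0, "dy": 0, "dz": 0, "wx": 0, "wy": 0, "wz": -0.8, "claw": 1},
  {"dx": 0, "dy": 0, "dz": 0, "wx": 0, "wy": 0, "wz": -0.8, "claw": 1},
  {"dx": 0, "dy": 0, "dz": 0, "wx": 0, "wy": 0, "wz": -0.8, "claw": 1},
  {"dx": 0, "dy": 0, "dz": 0, "wx": 0, "wy": 0, "wz": -0.68, "claw": 1},
])

```text
t: 12.15
tcp_pos: [0.5958, -0.1684, 0.1546]
tool_rot: [-3.142, 0.0, 1.843]
force: [-0.1, -0.5, -1.5]
gripper_width: 0.65
grip_force: 30.0
```

Request:
play_rows([
  {"dx": 0.5, "dy": 0.1, "dz": 0, "wx": 0, "wy": 0, "wz": 0, "claw": 1},
  {"dx": 0.9, "dy": 0.1, "dz": 0, "wx": 0, "wy": 0, "wz": 0, "claw": 1},
  {"dx": 0.9, "dy": 0.1, "dz": 0, "wx": 0, "wy": 0, "wz": 0, "claw": 1},
  {"dx": 0.9, "dy": 0.1, "dz": 0, "wx": 0, "wy": 0, "wz": 0, "claw": 1},
  {"dx": 0.9, "dy": 0.1, "dz": 0, "wx": 0, "wy": 0, "wz": 0, "claw": 1},
  {"dx": 0.9, "dy": 0.1, "dz": 0, "wx": 0, "wy": 0, "wz": 0, "claw": 1},
  {"dx": 0.9, "dy": 0.1, "dz": 0, "wx": 0, "wy": 0, "wz": 0, "claw": 1},
  {"dx": 0.9, "dy": 0.1, "dz": 0, "wx": 0, "wy": 0, "wz": 0, "claw": 1},
  {"dx": 0.9, "dy": 0.1, "dz": 0, "wx": 0, "wy": 0, "wz": 0, "claw": 1},
  {"dx": 0.9, "dy": 0.1, "dz": 0, "wx": 0, "wy": 0, "wz": 0, "claw": 1},
])

```text
t: 12.98
tcp_pos: [0.5559, 0.0902, 0.1546]
tool_rot: [-3.142, -0.0, 1.837]
force: [0.9, 0.3, -1.4]
gripper_width: 0.654
grip_force: 30.0
```

Request:
play_rows([
  {"dx": 0.9, "dy": 0.12, "dz": 0, "wx": 0, "wy": 0, "wz": 0, "claw": 1},
  {"dx": 0.9, "dy": 0.12, "dz": 0, "wx": 0, "wy": 0, "wz": 0, "claw": 1},
  {"dx": 0.65, "dy": 0.12, "dz": 0, "wx": 0, "wy": 0, "wz": 0, "claw": 1},
  {"dx": 0, "dy": 0, "dz": 0, "wx": 0, "wy": 0, "wz": 0, "claw": 1},
  {"dx": 0, "dy": 0, "dz": 0, "wx": 0, "wy": 0, "wz": 0, "claw": 1},
])

```text
t: 13.4
tcp_pos: [0.5469, 0.1637, 0.1545]
tool_rot: [-3.141, -0.0, 1.84]
force: [0.1, -0.5, -2.3]
gripper_width: 0.648
grip_force: 30.0
```

```bash
python3 go.py .5483 .162 .0305 105.3
```

```text
turn [-0.   -0.    0.02] shift after turn [-0.07  0.03  4.13] shift now [-0.07  0.03  4.13] q [ 0.11  0.38 -0.63  1.86  0.26  0.99 -0.37]
```

Request:
play_rows([
  {"dx": -0.07, "dy": 0.03, "dz": 0.5, "wx": 0, "wy": 0, "wz": 0, "claw": 1},
  {"dx": 0, "dy": 0, "dz": 0.8, "wx": 0, "wy": 0, "wz": 0, "claw": 1},
  {"dx": 0, "dy": 0, "dz": 0.8, "wx": 0, "wy": 0, "wz": 0, "claw": 1},
  {"dx": 0, "dy": 0, "dz": 0.7, "wx": 0, "wy": 0, "wz": 0, "claw": 1},
  {"dx": 0, "dy": 0, "dz": 0.5, "wx": 0, "wy": 0, "wz": 0, "claw": 1},
  {"dx": 0, "dy": 0, "dz": 0.4, "wx": 0, "wy": 0, "wz": 0, "claw": 1},
  {"dx": 0, "dy": 0, "dz": 0.3, "wx": 0, "wy": 0, "wz": 0, "claw": 1},
  {"dx": 0, "dy": 0, "dz": 0.14, "wx": 0, "wy": 0, "wz": 0, "claw": 1},
  {"dx": 0, "dy": 0, "dz": 0, "wx": 0, "wy": 0, "wz": 0, "claw": 1},
  {"dx": 0, "dy": 0, "dz": 0, "wx": 0, "wy": 0, "wz": 0, "claw": 1},
])

```text
t: 14.23
tcp_pos: [0.5494, 0.1603, 0.0307]
tool_rot: [3.141, 0.0, 1.838]
force: [-0.3, -0.5, -1.9]
gripper_width: 0.649
grip_force: 30.0
```

Request:
play_rows([
  {"dx": 0, "dy": 0, "dz": 0, "wx": 0, "wy": 0, "wz": 0, "claw": -1},
  {"dx": 0, "dy": 0, "dz": 0, "wx": 0, "wy": 0, "wz": 0, "claw": -1},
  {"dx": 0, "dy": 0, "dz": 0, "wx": 0, "wy": 0, "wz": 0, "claw": -1},
  {"dx": 0, "dy": 0, "dz": 0, "wx": 0, "wy": 0, "wz": 0, "claw": -1},
  {"dx": 0, "dy": 0, "dz": 0, "wx": 0, "wy": 0, "wz": 0, "claw": -1},
  {"dx": 0, "dy": 0, "dz": 0, "wx": 0, "wy": 0, "wz": 0, "claw": -1},
  {"dx": 0, "dy": 0, "dz": -0.6, "wx": 0, "wy": 0, "wz": 0, "claw": -1},
  {"dx": 0, "dy": 0, "dz": -0.9, "wx": 0, "wy": 0, "wz": 0, "claw": -1},
  {"dx": 0, "dy": 0, "dz": -0.9, "wx": 0, "wy": 0, "wz": 0, "claw": -1},
  {"dx": 0, "dy": 0, "dz": -0.9, "wx": 0, "wy": 0, "wz": 0, "claw": -1},
])

```text
t: 15.07
tcp_pos: [0.5487, 0.1604, 0.1303]
tool_rot: [-3.141, -0.0, 1.839]
force: [0.9, -0.1, 0.5]
gripper_width: 0.998
grip_force: 0.0
```

Request:
play_rows([
  {"dx": 0, "dy": 0, "dz": -0.8, "wx": 0, "wy": 0, "wz": 0, "claw": -1},
  {"dx": 0, "dy": 0, "dz": 0, "wx": 0, "wy": 0, "wz": 1, "claw": -1},
  {"dx": 0, "dy": 0, "dz": 0, "wx": 0, "wy": 0, "wz": 1, "claw": -1},
  {"dx": 0, "dy": 0, "dz": 0, "wx": 0, "wy": 0, "wz": 1, "claw": -1},
  {"dx": 0, "dy": 0, "dz": 0, "wx": 0, "wy": 0, "wz": 0.07, "claw": -1},
  {"dx": 0, "dy": 0, "dz": 0, "wx": 0, "wy": 0, "wz": 0, "claw": -1},
])

```text
t: 15.57
tcp_pos: [0.549, 0.1604, 0.1534]
tool_rot: [3.141, 0.0, 1.52]
force: [0.1, -0.3, 0.5]
gripper_width: 0.999
grip_force: 0.0
```

```bash
python3 go.py .597 -.2527 .033 86.9; python3 -c "
from h import *
cv2.imwrite('pics/s4.png',arm.capture('side')['image'])"
```

```text
turn [0.   0.   0.03] shift after turn [-13.66   2.34   4.01] shift now [-13.67   2.3    4.01] q [ 0.07  0.37 -0.57  1.86  0.24  0.98 -0.66]
```

View pics/s4.png

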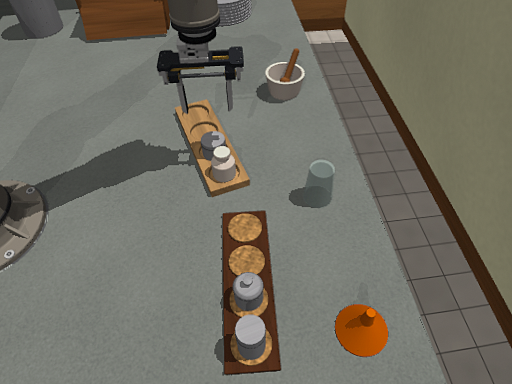

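The squat tin is seated beside the jar at (213,143). Now the knob tin.

Request:
play_rows([
  {"dx": -0.5, "dy": 0.15, "dz": 0, "wx": 0, "wy": 0, "wz": 0.03, "claw": -1},
  {"dx": -0.9, "dy": 0.15, "dz": 0, "wx": 0, "wy": 0, "wz": 0, "claw": -1},
  {"dx": -0.9, "dy": 0.15, "dz": 0, "wx": 0, "wy": 0, "wz": 0, "claw": -1},
  {"dx": -0.9, "dy": 0.15, "dz": 0, "wx": 0, "wy": 0, "wz": 0, "claw": -1},
  {"dx": -0.9, "dy": 0.15, "dz": 0, "wx": 0, "wy": 0, "wz": 0, "claw": -1},
  {"dx": -0.9, "dy": 0.15, "dz": 0, "wx": 0, "wy": 0, "wz": 0, "claw": -1},
  {"dx": -0.9, "dy": 0.15, "dz": 0, "wx": 0, "wy": 0, "wz": 0, "claw": -1},
  {"dx": -0.9, "dy": 0.15, "dz": 0, "wx": 0, "wy": 0, "wz": 0, "claw": -1},
  {"dx": -0.9, "dy": 0.15, "dz": 0, "wx": 0, "wy": 0, "wz": 0, "claw": -1},
  {"dx": -0.9, "dy": 0.15, "dz": 0, "wx": 0, "wy": 0, "wz": 0, "claw": -1},
])

```text
t: 16.45
tcp_pos: [0.5793, -0.1012, 0.1531]
tool_rot: [-3.141, -0.0, 1.517]
force: [0.3, 0.1, -0.7]
gripper_width: 1.001
grip_force: 0.0
```

Request:
play_rows([
  {"dx": -0.9, "dy": 0.15, "dz": 0, "wx": 0, "wy": 0, "wz": 0, "claw": -1},
  {"dx": -0.9, "dy": 0.15, "dz": 0, "wx": 0, "wy": 0, "wz": 0, "claw": -1},
  {"dx": -0.9, "dy": 0.15, "dz": 0, "wx": 0, "wy": 0, "wz": 0, "claw": -1},
  {"dx": -0.9, "dy": 0.15, "dz": 0, "wx": 0, "wy": 0, "wz": 0, "claw": -1},
  {"dx": -0.9, "dy": 0.15, "dz": 0, "wx": 0, "wy": 0, "wz": 0, "claw": -1},
  {"dx": -0.56, "dy": 0.1, "dz": 0, "wx": 0, "wy": 0, "wz": 0, "claw": -1},
  {"dx": 0, "dy": 0, "dz": 0, "wx": 0, "wy": 0, "wz": 0, "claw": -1},
])

```text
t: 17.03
tcp_pos: [0.5956, -0.2571, 0.1526]
tool_rot: [-3.141, 0.001, 1.512]
force: [-0.5, -0.0, -0.4]
gripper_width: 1.002
grip_force: 0.0
```

Request:
play_rows([
  {"dx": 0, "dy": 0, "dz": 0, "wx": 0, "wy": 0, "wz": 0, "claw": -1},
  {"dx": 0, "dy": 0, "dz": 0.7, "wx": 0, "wy": 0, "wz": 0, "claw": -1},
  {"dx": 0, "dy": 0, "dz": 0.9, "wx": 0, "wy": 0, "wz": 0, "claw": -1},
  {"dx": 0, "dy": 0, "dz": 0.9, "wx": 0, "wy": 0, "wz": 0, "claw": -1},
  {"dx": 0, "dy": 0, "dz": 0.8, "wx": 0, "wy": 0, "wz": 0, "claw": -1},
  {"dx": 0, "dy": 0, "dz": 0.47, "wx": 0, "wy": 0, "wz": 0, "claw": -1},
  {"dx": 0, "dy": 0, "dz": 0.24, "wx": 0, "wy": 0, "wz": 0, "claw": -1},
  {"dx": 0, "dy": 0, "dz": 0, "wx": 0, "wy": 0, "wz": 0, "claw": -1},
])

```text
t: 17.7
tcp_pos: [0.5958, -0.2515, 0.0319]
tool_rot: [-3.14, -0.001, 1.515]
force: [-0.1, -0.1, -0.2]
gripper_width: 0.997
grip_force: 0.0
```

Request:
play_rows([
  {"dx": 0, "dy": 0, "dz": 0, "wx": 0, "wy": 0, "wz": 0, "claw": 1},
  {"dx": 0, "dy": 0, "dz": 0, "wx": 0, "wy": 0, "wz": 0, "claw": 1},
  {"dx": 0, "dy": 0, "dz": 0, "wx": 0, "wy": 0, "wz": 0, "claw": 1},
  {"dx": 0, "dy": 0, "dz": 0, "wx": 0, "wy": 0, "wz": 0, "claw": 1},
  {"dx": 0, "dy": 0, "dz": 0, "wx": 0, "wy": 0, "wz": 0, "claw": 1},
  {"dx": 0, "dy": 0, "dz": 0, "wx": 0, "wy": 0, "wz": 0, "claw": 1},
  {"dx": 0, "dy": 0, "dz": 0, "wx": 0, "wy": 0, "wz": 0, "claw": 1},
])

```text
t: 18.28
tcp_pos: [0.5963, -0.2529, 0.0334]
tool_rot: [3.141, 0.0, 1.514]
force: [-0.3, -0.1, 4.1]
gripper_width: 0.588
grip_force: 30.0
```

```bash
python3 go.py .5258 .244 .155 105.3
```

```text
turn [ 0.    0.   -3.09] shift after turn [16.6   2.1  -4.05] shift now [16.4  -3.29 -4.06] q [ 0.58  0.6  -0.38  1.78  0.29  0.82  0.01]
```

Request:
play_rows([
  {"dx": 0, "dy": 0, "dz": -0.6, "wx": 0, "wy": 0, "wz": 0, "claw": 1},
  {"dx": 0, "dy": 0, "dz": -0.9, "wx": 0, "wy": 0, "wz": 0, "claw": 1},
  {"dx": 0, "dy": 0, "dz": -0.9, "wx": 0, "wy": 0, "wz": 0, "claw": 1},
  {"dx": 0, "dy": 0, "dz": -0.9, "wx": 0, "wy": 0, "wz": 0, "claw": 1},
  {"dx": 0, "dy": 0, "dz": -0.75, "wx": 0, "wy": 0, "wz": 0, "claw": 1},
  {"dx": 0, "dy": 0, "dz": 0, "wx": 0, "wy": 0, "wz": -0.8, "claw": 1},
  {"dx": 0, "dy": 0, "dz": 0, "wx": 0, "wy": 0, "wz": -0.8, "claw": 1},
  {"dx": 0, "dy": 0, "dz": 0, "wx": 0, "wy": 0, "wz": -0.8, "claw": 1},
  {"dx": 0, "dy": 0, "dz": 0, "wx": 0, "wy": 0, "wz": -0.69, "claw": 1},
])

```text
t: 19.03
tcp_pos: [0.5959, -0.2528, 0.1545]
tool_rot: [-3.141, -0.0, 1.842]
force: [0.0, -0.5, -1.4]
gripper_width: 0.583
grip_force: 30.0
```

Request:
play_rows([
  {"dx": 0.5, "dy": 0.11, "dz": 0, "wx": 0, "wy": 0, "wz": 0, "claw": 1},
  {"dx": 0.9, "dy": 0.11, "dz": 0, "wx": 0, "wy": 0, "wz": 0, "claw": 1},
  {"dx": 0.9, "dy": 0.11, "dz": 0, "wx": 0, "wy": 0, "wz": 0, "claw": 1},
  {"dx": 0.9, "dy": 0.11, "dz": 0, "wx": 0, "wy": 0, "wz": 0, "claw": 1},
  {"dx": 0.9, "dy": 0.11, "dz": 0, "wx": 0, "wy": 0, "wz": 0, "claw": 1},
  {"dx": 0.9, "dy": 0.11, "dz": 0, "wx": 0, "wy": 0, "wz": 0, "claw": 1},
  {"dx": 0.9, "dy": 0.11, "dz": 0, "wx": 0, "wy": 0, "wz": 0, "claw": 1},
  {"dx": 0.9, "dy": 0.11, "dz": 0, "wx": 0, "wy": 0, "wz": 0, "claw": 1},
  {"dx": 0.9, "dy": 0.11, "dz": 0, "wx": 0, "wy": 0, "wz": 0, "claw": 1},
  {"dx": 0.9, "dy": 0.11, "dz": 0, "wx": 0, "wy": 0, "wz": 0, "claw": 1},
])

```text
t: 19.87
tcp_pos: [0.5593, 0.0065, 0.1545]
tool_rot: [-3.141, -0.0, 1.836]
force: [1.2, 0.0, -2.2]
gripper_width: 0.584
grip_force: 30.0
```

Request:
play_rows([
  {"dx": 0.9, "dy": 0.11, "dz": 0, "wx": 0, "wy": 0, "wz": 0, "claw": 1},
  {"dx": 0.9, "dy": 0.11, "dz": 0, "wx": 0, "wy": 0, "wz": 0, "claw": 1},
  {"dx": 0.9, "dy": 0.11, "dz": 0, "wx": 0, "wy": 0, "wz": 0, "claw": 1},
  {"dx": 0.9, "dy": 0.11, "dz": 0, "wx": 0, "wy": 0, "wz": 0, "claw": 1},
  {"dx": 0.9, "dy": 0.11, "dz": 0, "wx": 0, "wy": 0, "wz": 0, "claw": 1},
  {"dx": 0.9, "dy": 0.11, "dz": 0, "wx": 0, "wy": 0, "wz": 0, "claw": 1},
  {"dx": 0.9, "dy": 0.11, "dz": 0, "wx": 0, "wy": 0, "wz": 0, "claw": 1},
  {"dx": 0.9, "dy": 0.11, "dz": 0, "wx": 0, "wy": 0, "wz": 0, "claw": 1},
  {"dx": 0.8, "dy": 0.11, "dz": 0, "wx": 0, "wy": 0, "wz": 0, "claw": 1},
])

```text
t: 20.62
tcp_pos: [0.5244, 0.2461, 0.1545]
tool_rot: [-3.141, -0.0, 1.837]
force: [1.0, 0.1, -2.4]
gripper_width: 0.591
grip_force: 30.0
```

Request:
play_rows([
  {"dx": 0, "dy": 0, "dz": 0, "wx": 0, "wy": 0, "wz": 0, "claw": 1},
  {"dx": 0, "dy": 0, "dz": 0, "wx": 0, "wy": 0, "wz": 0, "claw": 1},
  {"dx": 0, "dy": 0, "dz": 0, "wx": 0, "wy": 0, "wz": 0, "claw": 1},
])

```text
t: 20.87
tcp_pos: [0.5252, 0.2436, 0.1543]
tool_rot: [-3.141, 0.0, 1.837]
force: [0.3, 0.3, -2.5]
gripper_width: 0.593
grip_force: 30.0
```

```bash
python3 go.py .5258 .244 .0302 105.3
```

```text
turn [-0.    0.   -0.01] shift after turn [0.01 0.02 4.14] shift now [0.01 0.02 4.14] q [-0.02  0.4  -0.66  1.84  0.28  1.   -0.53]
```

Request:
play_rows([
  {"dx": 0.01, "dy": 0.02, "dz": 0.5, "wx": 0, "wy": 0, "wz": 0, "claw": 1},
  {"dx": 0, "dy": 0, "dz": 0.8, "wx": 0, "wy": 0, "wz": 0, "claw": 1},
  {"dx": 0, "dy": 0, "dz": 0.8, "wx": 0, "wy": 0, "wz": 0, "claw": 1},
  {"dx": 0, "dy": 0, "dz": 0.7, "wx": 0, "wy": 0, "wz": 0, "claw": 1},
  {"dx": 0, "dy": 0, "dz": 0.5, "wx": 0, "wy": 0, "wz": 0, "claw": 1},
  {"dx": 0, "dy": 0, "dz": 0.4, "wx": 0, "wy": 0, "wz": 0, "claw": 1},
  {"dx": 0, "dy": 0, "dz": 0.3, "wx": 0, "wy": 0, "wz": 0, "claw": 1},
  {"dx": 0, "dy": 0, "dz": 0.14, "wx": 0, "wy": 0, "wz": 0, "claw": 1},
  {"dx": 0, "dy": 0, "dz": 0, "wx": 0, "wy": 0, "wz": 0, "claw": 1},
  {"dx": 0, "dy": 0, "dz": 0, "wx": 0, "wy": 0, "wz": 0, "claw": 1},
])

```text
t: 21.7
tcp_pos: [0.5264, 0.2446, 0.0308]
tool_rot: [3.141, -0.0, 1.837]
force: [0.8, -0.5, -2.6]
gripper_width: 0.588
grip_force: 30.0
```

Request:
play_rows([
  {"dx": 0, "dy": 0, "dz": 0, "wx": 0, "wy": 0, "wz": 0, "claw": -1},
  {"dx": 0, "dy": 0, "dz": 0, "wx": 0, "wy": 0, "wz": 0, "claw": -1},
  {"dx": 0, "dy": 0, "dz": 0, "wx": 0, "wy": 0, "wz": 0, "claw": -1},
  {"dx": 0, "dy": 0, "dz": 0, "wx": 0, "wy": 0, "wz": 0, "claw": -1},
  {"dx": 0, "dy": 0, "dz": 0, "wx": 0, "wy": 0, "wz": 0, "claw": -1},
  {"dx": 0, "dy": 0, "dz": 0, "wx": 0, "wy": 0, "wz": 0, "claw": -1},
  {"dx": 0, "dy": 0, "dz": -0.6, "wx": 0, "wy": 0, "wz": 0, "claw": -1},
  {"dx": 0, "dy": 0, "dz": -0.9, "wx": 0, "wy": 0, "wz": 0, "claw": -1},
  {"dx": 0, "dy": 0, "dz": -0.9, "wx": 0, "wy": 0, "wz": 0, "claw": -1},
  {"dx": 0, "dy": 0, "dz": -0.9, "wx": 0, "wy": 0, "wz": 0, "claw": -1},
])

```text
t: 22.53
tcp_pos: [0.5256, 0.2446, 0.1304]
tool_rot: [-3.141, -0.0, 1.838]
force: [0.4, 0.2, 0.5]
gripper_width: 0.997
grip_force: 0.0
```

Request:
play_rows([
  {"dx": 0, "dy": 0, "dz": -0.8, "wx": 0, "wy": 0, "wz": 0, "claw": -1},
  {"dx": 0, "dy": 0, "dz": -0.5, "wx": 0, "wy": 0, "wz": 0, "claw": -1},
  {"dx": 0, "dy": 0, "dz": 0, "wx": 0, "wy": 0, "wz": 1, "claw": -1},
  {"dx": 0, "dy": 0, "dz": 0, "wx": 0, "wy": 0, "wz": 1, "claw": -1},
  {"dx": 0, "dy": 0, "dz": 0, "wx": 0, "wy": 0, "wz": 1, "claw": -1},
  {"dx": 0, "dy": 0, "dz": 0, "wx": 0, "wy": 0, "wz": 0.06, "claw": -1},
  {"dx": 0, "dy": 0, "dz": 0, "wx": 0, "wy": 0, "wz": 0, "claw": -1},
])

```text
t: 23.12
tcp_pos: [0.5259, 0.2446, 0.1684]
tool_rot: [3.141, 0.0, 1.52]
force: [-0.1, 0.5, -0.2]
gripper_width: 1.001
grip_force: 0.0
```

```bash
python3 go.py .592 -.3456 .045 86.9; python3 -c "
from h import *
cv2.imwrite('pics/s5.png',arm.capture('side')['image'])"
```

```text
turn [0.   0.   0.03] shift after turn [-19.53   3.26   4.11] shift now [-19.54   3.2    4.12] q [-0.06  0.37 -0.6   1.83  0.24  1.02 -0.81]
```

View pics/s5.png

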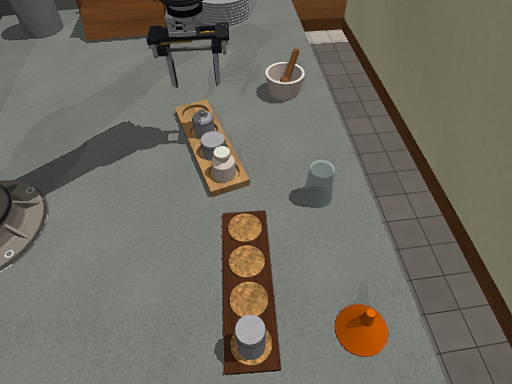

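Three containers are seated, the knob tin at (203,123). Last is the tall tin.

Request:
play_rows([
  {"dx": -0.5, "dy": 0.14, "dz": 0, "wx": 0, "wy": 0, "wz": 0.03, "claw": -1},
  {"dx": -0.9, "dy": 0.14, "dz": 0, "wx": 0, "wy": 0, "wz": 0, "claw": -1},
  {"dx": -0.9, "dy": 0.14, "dz": 0, "wx": 0, "wy": 0, "wz": 0, "claw": -1},
  {"dx": -0.9, "dy": 0.14, "dz": 0, "wx": 0, "wy": 0, "wz": 0, "claw": -1},
  {"dx": -0.9, "dy": 0.14, "dz": 0, "wx": 0, "wy": 0, "wz": 0, "claw": -1},
  {"dx": -0.9, "dy": 0.14, "dz": 0, "wx": 0, "wy": 0, "wz": 0, "claw": -1},
  {"dx": -0.9, "dy": 0.14, "dz": 0, "wx": 0, "wy": 0, "wz": 0, "claw": -1},
  {"dx": -0.9, "dy": 0.14, "dz": 0, "wx": 0, "wy": 0, "wz": 0, "claw": -1},
  {"dx": -0.9, "dy": 0.14, "dz": 0, "wx": 0, "wy": 0, "wz": 0, "claw": -1},
  {"dx": -0.9, "dy": 0.14, "dz": 0, "wx": 0, "wy": 0, "wz": 0, "claw": -1},
])

```text
t: 24.0
tcp_pos: [0.5532, -0.0168, 0.1683]
tool_rot: [-3.142, -0.0, 1.517]
force: [0.3, 0.0, 0.5]
gripper_width: 0.998
grip_force: 0.0
```

Request:
play_rows([
  {"dx": -0.9, "dy": 0.14, "dz": 0, "wx": 0, "wy": 0, "wz": 0, "claw": -1},
  {"dx": -0.9, "dy": 0.14, "dz": 0, "wx": 0, "wy": 0, "wz": 0, "claw": -1},
  {"dx": -0.9, "dy": 0.14, "dz": 0, "wx": 0, "wy": 0, "wz": 0, "claw": -1},
  {"dx": -0.9, "dy": 0.14, "dz": 0, "wx": 0, "wy": 0, "wz": 0, "claw": -1},
  {"dx": -0.9, "dy": 0.14, "dz": 0, "wx": 0, "wy": 0, "wz": 0, "claw": -1},
  {"dx": -0.9, "dy": 0.14, "dz": 0, "wx": 0, "wy": 0, "wz": 0, "claw": -1},
  {"dx": -0.9, "dy": 0.14, "dz": 0, "wx": 0, "wy": 0, "wz": 0, "claw": -1},
  {"dx": -0.9, "dy": 0.14, "dz": 0, "wx": 0, "wy": 0, "wz": 0, "claw": -1},
  {"dx": -0.9, "dy": 0.14, "dz": 0, "wx": 0, "wy": 0, "wz": 0, "claw": -1},
  {"dx": -0.9, "dy": 0.14, "dz": 0, "wx": 0, "wy": 0, "wz": 0, "claw": -1},
])

```text
t: 24.83
tcp_pos: [0.5797, -0.2887, 0.1681]
tool_rot: [-3.141, -0.0, 1.517]
force: [-0.1, -0.3, -0.8]
gripper_width: 0.998
grip_force: 0.0
```

Request:
play_rows([
  {"dx": -0.9, "dy": 0.14, "dz": 0, "wx": 0, "wy": 0, "wz": 0, "claw": -1},
  {"dx": -0.6, "dy": 0.14, "dz": 0, "wx": 0, "wy": 0, "wz": 0, "claw": -1},
  {"dx": -0.43, "dy": 0.14, "dz": 0, "wx": 0, "wy": 0, "wz": 0, "claw": -1},
  {"dx": 0, "dy": 0, "dz": 0, "wx": 0, "wy": 0, "wz": 0, "claw": -1},
  {"dx": 0, "dy": 0, "dz": 0, "wx": 0, "wy": 0, "wz": 0, "claw": -1},
  {"dx": 0, "dy": 0, "dz": 0, "wx": 0, "wy": 0, "wz": 0, "claw": -1},
])

```text
t: 25.33
tcp_pos: [0.5893, -0.3443, 0.1681]
tool_rot: [-3.141, -0.001, 1.516]
force: [0.1, 0.3, -0.3]
gripper_width: 1.003
grip_force: 0.0
```

```bash
python3 go.py .592 -.3456 .045 86.9
```

```text
turn [-0.   -0.01 -0.01] shift after turn [-0.04  0.09  4.1 ] shift now [-0.04  0.09  4.1 ] q [ 0.7   0.5  -0.37  1.6   0.2   1.08  0.22]
```

Request:
play_rows([
  {"dx": -0.04, "dy": 0.09, "dz": 0, "wx": 0, "wy": 0, "wz": 0, "claw": -1},
  {"dx": 0, "dy": 0, "dz": 0.7, "wx": 0, "wy": 0, "wz": 0, "claw": -1},
  {"dx": 0, "dy": 0, "dz": 0.9, "wx": 0, "wy": 0, "wz": 0, "claw": -1},
  {"dx": 0, "dy": 0, "dz": 0.9, "wx": 0, "wy": 0, "wz": 0, "claw": -1},
  {"dx": 0, "dy": 0, "dz": 0.8, "wx": 0, "wy": 0, "wz": 0, "claw": -1},
  {"dx": 0, "dy": 0, "dz": 0.5, "wx": 0, "wy": 0, "wz": 0, "claw": -1},
  {"dx": 0, "dy": 0, "dz": 0.3, "wx": 0, "wy": 0, "wz": 0, "claw": -1},
  {"dx": 0, "dy": 0, "dz": 0, "wx": 0, "wy": 0, "wz": 0, "claw": -1},
])

```text
t: 26.0
tcp_pos: [0.5913, -0.3463, 0.0439]
tool_rot: [-3.14, -0.001, 1.515]
force: [-0.1, -0.5, 0.6]
gripper_width: 1.001
grip_force: 0.0
```

Request:
play_rows([
  {"dx": 0, "dy": 0, "dz": 0, "wx": 0, "wy": 0, "wz": 0, "claw": 1},
  {"dx": 0, "dy": 0, "dz": 0, "wx": 0, "wy": 0, "wz": 0, "claw": 1},
  {"dx": 0, "dy": 0, "dz": 0, "wx": 0, "wy": 0, "wz": 0, "claw": 1},
  {"dx": 0, "dy": 0, "dz": 0, "wx": 0, "wy": 0, "wz": 0, "claw": 1},
  {"dx": 0, "dy": 0, "dz": 0, "wx": 0, "wy": 0, "wz": 0, "claw": 1},
  {"dx": 0, "dy": 0, "dz": 0, "wx": 0, "wy": 0, "wz": 0, "claw": 1},
  {"dx": 0, "dy": 0, "dz": 0, "wx": 0, "wy": 0, "wz": 0, "claw": 1},
  {"dx": 0, "dy": 0, "dz": 0, "wx": 0, "wy": 0, "wz": 0, "claw": 1},
])

```text
t: 26.67
tcp_pos: [0.5918, -0.3473, 0.0455]
tool_rot: [3.141, 0.0, 1.514]
force: [0.1, 1.0, 2.8]
gripper_width: 0.528
grip_force: 30.0
```

```bash
python3 go.py .5034 .326 .17 105.3
```

```text
turn [ 0.    0.   -3.09] shift after turn [22.43  3.08 -4.15] shift now [22.24 -4.22 -4.15] q [ 0.68  0.63 -0.34  1.68  0.26  0.88  0.18]
```

Request:
play_rows([
  {"dx": 0, "dy": 0, "dz": -0.6, "wx": 0, "wy": 0, "wz": 0, "claw": 1},
  {"dx": 0, "dy": 0, "dz": -0.9, "wx": 0, "wy": 0, "wz": 0, "claw": 1},
  {"dx": 0, "dy": 0, "dz": -0.9, "wx": 0, "wy": 0, "wz": 0, "claw": 1},
  {"dx": 0, "dy": 0, "dz": -0.9, "wx": 0, "wy": 0, "wz": 0, "claw": 1},
  {"dx": 0, "dy": 0, "dz": -0.85, "wx": 0, "wy": 0, "wz": 0, "claw": 1},
  {"dx": 0, "dy": 0, "dz": 0, "wx": 0, "wy": 0, "wz": -0.8, "claw": 1},
  {"dx": 0, "dy": 0, "dz": 0, "wx": 0, "wy": 0, "wz": -0.8, "claw": 1},
  {"dx": 0, "dy": 0, "dz": 0, "wx": 0, "wy": 0, "wz": -0.8, "claw": 1},
  {"dx": 0, "dy": 0, "dz": 0, "wx": 0, "wy": 0, "wz": -0.69, "claw": 1},
])

```text
t: 27.42
tcp_pos: [0.5915, -0.3472, 0.1697]
tool_rot: [-3.141, -0.0, 1.842]
force: [-0.2, 0.4, -1.5]
gripper_width: 0.527
grip_force: 30.0
```

Request:
play_rows([
  {"dx": 0.5, "dy": 0.118, "dz": 0, "wx": 0, "wy": 0, "wz": 0, "claw": 1},
  {"dx": 0.9, "dy": 0.118, "dz": 0, "wx": 0, "wy": 0, "wz": 0, "claw": 1},
  {"dx": 0.9, "dy": 0.118, "dz": 0, "wx": 0, "wy": 0, "wz": 0, "claw": 1},
  {"dx": 0.9, "dy": 0.118, "dz": 0, "wx": 0, "wy": 0, "wz": 0, "claw": 1},
  {"dx": 0.9, "dy": 0.118, "dz": 0, "wx": 0, "wy": 0, "wz": 0, "claw": 1},
  {"dx": 0.9, "dy": 0.118, "dz": 0, "wx": 0, "wy": 0, "wz": 0, "claw": 1},
  {"dx": 0.9, "dy": 0.118, "dz": 0, "wx": 0, "wy": 0, "wz": 0, "claw": 1},
  {"dx": 0.9, "dy": 0.118, "dz": 0, "wx": 0, "wy": 0, "wz": 0, "claw": 1},
  {"dx": 0.9, "dy": 0.118, "dz": 0, "wx": 0, "wy": 0, "wz": 0, "claw": 1},
  {"dx": 0.9, "dy": 0.118, "dz": 0, "wx": 0, "wy": 0, "wz": 0, "claw": 1},
])

```text
t: 28.25
tcp_pos: [0.5572, -0.0872, 0.1697]
tool_rot: [-3.141, -0.0, 1.837]
force: [0.5, 1.1, -2.0]
gripper_width: 0.53
grip_force: 30.0
```

Request:
play_rows([
  {"dx": 0.9, "dy": 0.118, "dz": 0, "wx": 0, "wy": 0, "wz": 0, "claw": 1},
  {"dx": 0.9, "dy": 0.118, "dz": 0, "wx": 0, "wy": 0, "wz": 0, "claw": 1},
  {"dx": 0.9, "dy": 0.118, "dz": 0, "wx": 0, "wy": 0, "wz": 0, "claw": 1},
  {"dx": 0.9, "dy": 0.118, "dz": 0, "wx": 0, "wy": 0, "wz": 0, "claw": 1},
  {"dx": 0.9, "dy": 0.118, "dz": 0, "wx": 0, "wy": 0, "wz": 0, "claw": 1},
  {"dx": 0.9, "dy": 0.118, "dz": 0, "wx": 0, "wy": 0, "wz": 0, "claw": 1},
  {"dx": 0.9, "dy": 0.118, "dz": 0, "wx": 0, "wy": 0, "wz": 0, "claw": 1},
  {"dx": 0.9, "dy": 0.118, "dz": 0, "wx": 0, "wy": 0, "wz": 0, "claw": 1},
  {"dx": 0.9, "dy": 0.118, "dz": 0, "wx": 0, "wy": 0, "wz": 0, "claw": 1},
  {"dx": 0.9, "dy": 0.118, "dz": 0, "wx": 0, "wy": 0, "wz": 0, "claw": 1},
])

```text
t: 29.08
tcp_pos: [0.52, 0.1823, 0.1698]
tool_rot: [-3.141, 0.0, 1.836]
force: [0.0, -0.2, -1.8]
gripper_width: 0.526
grip_force: 30.0
```

Request:
play_rows([
  {"dx": 0.9, "dy": 0.118, "dz": 0, "wx": 0, "wy": 0, "wz": 0, "claw": 1},
  {"dx": 0.9, "dy": 0.118, "dz": 0, "wx": 0, "wy": 0, "wz": 0, "claw": 1},
  {"dx": 0.9, "dy": 0.118, "dz": 0, "wx": 0, "wy": 0, "wz": 0, "claw": 1},
  {"dx": 0.9, "dy": 0.118, "dz": 0, "wx": 0, "wy": 0, "wz": 0, "claw": 1},
  {"dx": 0.7, "dy": 0.118, "dz": 0, "wx": 0, "wy": 0, "wz": 0, "claw": 1},
  {"dx": 0.53, "dy": 0.118, "dz": 0, "wx": 0, "wy": 0, "wz": 0, "claw": 1},
  {"dx": 0, "dy": 0, "dz": 0, "wx": 0, "wy": 0, "wz": 0, "claw": 1},
  {"dx": 0, "dy": 0, "dz": 0, "wx": 0, "wy": 0, "wz": 0, "claw": 1},
  {"dx": 0, "dy": 0, "dz": 0, "wx": 0, "wy": 0, "wz": 0, "claw": 1},
])

```text
t: 29.83
tcp_pos: [0.503, 0.3255, 0.1696]
tool_rot: [-3.141, 0.001, 1.837]
force: [-0.7, -0.3, -1.9]
gripper_width: 0.529
grip_force: 30.0
```

```bash
python3 go.py .5034 .326 .0422 105.3
```

```text
turn [-0.    0.01 -0.01] shift after turn [0.01 0.02 4.25] shift now [0.01 0.02 4.25] q [-0.15  0.42 -0.68  1.78  0.3   1.05 -0.67]
```

Request:
play_rows([
  {"dx": 0.01, "dy": 0.02, "dz": 0.5, "wx": 0, "wy": 0, "wz": 0, "claw": 1},
  {"dx": 0, "dy": 0, "dz": 0.8, "wx": 0, "wy": 0, "wz": 0, "claw": 1},
  {"dx": 0, "dy": 0, "dz": 0.8, "wx": 0, "wy": 0, "wz": 0, "claw": 1},
  {"dx": 0, "dy": 0, "dz": 0.8, "wx": 0, "wy": 0, "wz": 0, "claw": 1},
  {"dx": 0, "dy": 0, "dz": 0.5, "wx": 0, "wy": 0, "wz": 0, "claw": 1},
  {"dx": 0, "dy": 0, "dz": 0.4, "wx": 0, "wy": 0, "wz": 0, "claw": 1},
  {"dx": 0, "dy": 0, "dz": 0.3, "wx": 0, "wy": 0, "wz": 0, "claw": 1},
  {"dx": 0, "dy": 0, "dz": 0.15, "wx": 0, "wy": 0, "wz": 0, "claw": 1},
  {"dx": 0, "dy": 0, "dz": 0, "wx": 0, "wy": 0, "wz": 0, "claw": 1},
  {"dx": 0, "dy": 0, "dz": 0, "wx": 0, "wy": 0, "wz": 0, "claw": 1},
])

```text
t: 30.67
tcp_pos: [0.5041, 0.3267, 0.0429]
tool_rot: [3.141, -0.0, 1.837]
force: [0.7, 0.7, -1.1]
gripper_width: 0.531
grip_force: 30.0
```

Request:
play_rows([
  {"dx": 0, "dy": 0, "dz": 0, "wx": 0, "wy": 0, "wz": 0, "claw": -1},
  {"dx": 0, "dy": 0, "dz": 0, "wx": 0, "wy": 0, "wz": 0, "claw": -1},
  {"dx": 0, "dy": 0, "dz": 0, "wx": 0, "wy": 0, "wz": 0, "claw": -1},
  {"dx": 0, "dy": 0, "dz": 0, "wx": 0, "wy": 0, "wz": 0, "claw": -1},
  {"dx": 0, "dy": 0, "dz": 0, "wx": 0, "wy": 0, "wz": 0, "claw": -1},
  {"dx": 0, "dy": 0, "dz": 0, "wx": 0, "wy": 0, "wz": 0, "claw": -1},
  {"dx": 0, "dy": 0, "dz": 0, "wx": 0, "wy": 0, "wz": 0, "claw": -1},
])

```text
t: 31.25
tcp_pos: [0.5038, 0.3266, 0.0424]
tool_rot: [3.141, -0.0, 1.837]
force: [0.8, 0.3, -0.1]
gripper_width: 0.976
grip_force: 0.0
```

Request:
play_rows([
  {"dx": 0, "dy": 0, "dz": -0.6, "wx": 0, "wy": 0, "wz": 0, "claw": -1},
  {"dx": 0, "dy": 0, "dz": -0.9, "wx": 0, "wy": 0, "wz": 0, "claw": -1},
  {"dx": 0, "dy": 0, "dz": -0.9, "wx": 0, "wy": 0, "wz": 0, "claw": -1},
  {"dx": 0, "dy": 0, "dz": -0.9, "wx": 0, "wy": 0, "wz": 0, "claw": -1},
  {"dx": 0, "dy": 0, "dz": -0.9, "wx": 0, "wy": 0, "wz": 0, "claw": -1},
  {"dx": 0, "dy": 0, "dz": -0.9, "wx": 0, "wy": 0, "wz": 0, "claw": -1},
  {"dx": 0, "dy": 0, "dz": -0.5, "wx": 0, "wy": 0, "wz": 0, "claw": -1},
  {"dx": 0, "dy": 0, "dz": 0, "wx": 0, "wy": 0, "wz": 0, "claw": -1},
])

```text
t: 31.92
tcp_pos: [0.5049, 0.3277, 0.214]
tool_rot: [3.137, -0.001, 1.837]
force: [0.8, 0.8, 0.3]
gripper_width: 0.997
grip_force: 0.0
```

Run:
```python
from h import *
Rc=np.array([.5371,.203]);t=np.radians(15.3);R=np.array([[np.cos(t),np.sin(t)],[-np.sin(t),np.cos(t)]])
c=arm.capture("side"); cv2.imwrite("pics/s6.png",c["image"]); W=cloud(c).reshape(-1,3); W=W[np.isfinite(W).all(1)]
L=(W[:,:2]-Rc)@R.T
for n,y,h,r in(("tall",.1275,.088,.035),("knob",.0425,.078,.02),("squat",-.0425,.052,.038),("jar",-.1275,.08,.035)):
    m=(np.hypot(L[:,0],L[:,1]-y)<r)&(abs(W[:,2]-.012-h)<.007)
    ct,rad=cv2.minEnclosingCircle(L[m].astype(np.float32)); print(n,m.sum(),np.round(ct,4),round(rad,4),"top-h",np.median(W[m][:,2]-h).round(4))
```

```text
tall 190 [-0.0004  0.1286] 0.0272 top-h 0.0124
knob 29 [-0.      0.0422] 0.009 top-h 0.011
squat 348 [ 0.0015 -0.0448] 0.0319 top-h 0.0132
jar 193 [ 0.0005 -0.1269] 0.0209 top-h 0.0129
```

View pics/s6.png

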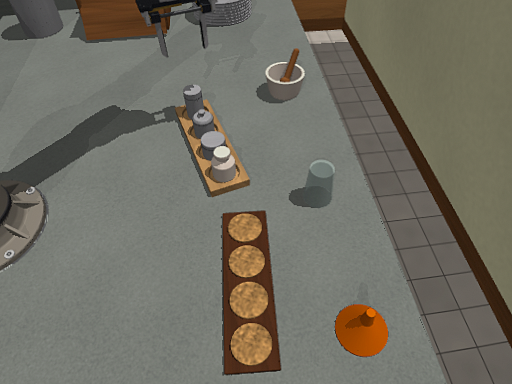

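All four stand centred in their wells to within 3 mm, with undersides at about 12 mm. From the right-end well leftward they are jar (223,165), squat, knob, and tall at (193,100). The glass has not moved and the gripper is clear.

```bash
python3 -c "
from bench import arm
print(arm.job_done())"
```

```text
the job is handed in; nothing more can be done
None
```

The job is handed in: from the left-end well to the right, the rack now holds the tall tin, knob tin, squat tin and necked jar (the reverse of their pad order), all upright and released, with the glass untouched; the hand-in returned no verdict.

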